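# Rack the tins by height

## Task

Stand the four loose tins on the rack, one centred on each rubber disc, in order of height: the tallest on the disc next to the tall blue end plate, then down in steps to the shortest on the disc at the low end. Keep every tin upright throughout, since the lids are only lightly pressed on, and leave the jar of screws where it stands.

Things in the scene. Friction and masses are not known exactly. Their poses are not given: they have to be found in the camera images.
- tin_104: the tallest and widest of four closed, round, bare-metal lidded tins with a paper label: a plain upright cylinder 64 mm in diameter and 104 mm high, 0.08 to 0.6 kg, standing loose on the bench. Origin: centre of its underside; z axis up along the tin
- tin_86: the second tallest of four closed, round, bare-metal lidded tins with a paper label: a plain upright cylinder 58 mm in diameter and 86 mm high, 0.08 to 0.6 kg, standing loose on the bench. Origin: centre of its underside; z axis up along the tin
- tin_68: the second shortest of four closed, round, bare-metal lidded tins with a paper label: a plain upright cylinder 52 mm in diameter and 68 mm high, 0.08 to 0.6 kg, standing loose on the bench. Origin: centre of its underside; z axis up along the tin
- tin_50: the shortest and narrowest of four closed, round, bare-metal lidded tins with a paper label: a plain upright cylinder 46 mm in diameter and 50 mm high, 0.08 to 0.6 kg, standing loose on the bench. Origin: centre of its underside; z axis up along the tin
- disc_a: one of four identical black rubber discs, 72 mm across, 3 mm thick, fixed 90 mm apart in a row on the rack (a plywood board 100 x 460 mm, 18 mm high, orange long edges, fixed to the bench). The letter says nothing about its place in the row. Origin: centre of its underside, 18 mm above the bench (its top is at 21 mm); the row runs along its y axis
- disc_b: one of four identical black rubber discs, 72 mm across, 3 mm thick, fixed 90 mm apart in a row on the rack (a plywood board 100 x 460 mm, 18 mm high, orange long edges, fixed to the bench). The letter says nothing about its place in the row. Origin: centre of its underside, 18 mm above the bench (its top is at 21 mm); the row runs along its y axis
- disc_c: one of four identical black rubber discs, 72 mm across, 3 mm thick, fixed 90 mm apart in a row on the rack (a plywood board 100 x 460 mm, 18 mm high, orange long edges, fixed to the bench). The letter says nothing about its place in the row. Origin: centre of its underside, 18 mm above the bench (its top is at 21 mm); the row runs along its y axis
- disc_d: one of four identical black rubber discs, 72 mm across, 3 mm thick, fixed 90 mm apart in a row on the rack (a plywood board 100 x 460 mm, 18 mm high, orange long edges, fixed to the bench). The letter says nothing about its place in the row. Origin: centre of its underside, 18 mm above the bench (its top is at 21 mm); the row runs along its y axis
- end_plate: tall blue perforated steel plate fixed upright across one end of the rack, 90 mm wide, 12 mm thick, top 113 mm above the bench; the nearest disc's centre is 80 mm away along the row. The other end has a low wooden block (top at 40 mm). Which end is which varies. Origin: centre of its underside, 18 mm above the bench; y axis along the row (either way), x across
- jar: bystander: a glass jar of screws with a red lid, 68 mm in diameter and 94 mm high, standing loose on the bench to the robot's right; to be left alone. Origin: centre of its underside
Things that resemble listed ones, but are neither listed nor needed, are in the scene too. Leave any green look-alike of the tin_50 alone.

How it is judged:
By the outcome, as a careful person would: the job done as asked, in the order asked, and still so for the second after the job is handed in, with the robot touching nothing.
It also fails if it takes over 106 s, if anything falls off the work surface, if the arm or the gripper's body presses on something with over 40 N, if the wrist force passes 120 N, or if a joint passes its speed limit or range.

## Robot

A 6-joint arm with a two-finger parallel gripper is mounted at the origin on the work surface. World frame = base frame: x ahead of the robot, y to its left, z up, the work surface at z = 0. Lengths are in m, angles in rad, forces in N, time in s.
With the tool pointing down it reaches from about 0.3 to 0.75 m from the base axis. Payload 8.5 kg.
Tool frame: the origin (TCP) lies between the finger pads; the fingertips stand 14 mm ahead of it and the grasp point (between the pads) lies 5 mm behind it (nose_length is the z of the fingertips in the tool frame, in m); z points along the fingers, y is the line along which they close (so a half turn about z gives the same grasp; the last joint's range is limited). The gripper opens to 85 mm and grips with 20 to 120 N. Pads are 22 mm wide; open, the fingers measure 114 mm over their backs; the gripper's body (76 mm by 85 mm) begins 54 mm behind the grasp point. The pads swing forward as they close: fully open they stand 13 mm farther back than shut.
Start: joints at [-1.472, 0.381, 1.297, -0, 1.464, -0.215], TCP at [0.17, -0.523, 0.245] pointing down, gripper open.
Joint ranges: [-3.11, 3.11], [-0.89, 2.33], [0.22, 2.48], [-1.42, 4.56], [0.17, 2.85], [-2.88, 2.88]. Speed limits (rad/s): [2.39, 2.39, 3.14, 3.14, 3.14, 3.14].

## Interface

Orientations are given as a unit quaternion [w, x, y, z].
In Python, from plant import observe, snapshot, sign_off, nose_length gives the robot as it stands.
- The arm moves only by the tool drive_tool, never from a script. Its argument "commands" is a list of rows, each a list of 6 numbers: the shift along the tool's x, y, z scaled (see below), then the turn, a rotation vector about the tool's x, y, z scaled (see below). A call has 1 to 10 rows; each row is the pose to reach, as a shift and turn from the pose commanded when the call began, along the tool's axes at that moment; what a row does not reach only later rows make up. The controller multiplies each number of a shift by 50 cm and each number of a turn by 90 degrees. A row lasts 1/12 s, in which the tool goes at most 41.7 mm and 7.16 degrees, less where a joint would pass 70% of its speed; a pose out of reach is approached as far as the arm can. A call with a number of a shift or a turn outside -1 to 1 is refused whole. A call with a gripper value outside its range is refused whole. "grip" is the finger opening in mm, from 0 to 85.4, set as the call begins (left out, the last holds). The fingers move at their own pace and stop on an object; the grip force is fixed at half the most. Time passes only in rows, so rows that repeat a pose let the fingers close. It gives the time, the measured TCP pose, the force, the opening and the grip force at its end, in the units of the state.
- observe(): the state, without advancing time (a new reading comes with each control period).
- snapshot(name): name is "side" or "top" or "wrist"; returns a dict with "frame" (384x512x3 uint8, red, green, blue), "range_z" (384x512 float32, m along the optical axis (not along the pixel's ray), 0 where there is no reading), "intrinsics" (3x3 intrinsics, pixels), "camera_from_world" (4x4, takes a point from world to camera coordinates). Camera axes: x right, y up, looking along -z (the intrinsics and any distortion apply to the point x, -y, -z); pixel columns grow to the right and rows downward; lengths in m; the calibration is good to about 2 mm. A picture is of the moment at which its call begins.
- sign_off(): hands the job in; it is judged then, once.
The state is a dict: "clock": time; "joint_pos": joint angles; "qd": joint speeds; "effort": joint torques, N m; "tcp_pos": TCP position; "tcp_rot": TCP orientation; "wrist_force": force on the tool from outside, world axes, zero at the start; "wrist_torque": the same for the moment, N m; "grip_width": finger opening in m; "grip_force": force on a finger pad.
Only numpy, scipy, OpenCV 4.12 (cv2) and the standard library are available. Lean on these libraries where they do the work, as an engineer would, in place of code of your own. Each camera call takes 0.05 s, during which the arm holds its last target. There are 200 camera calls.

## Working session

There is one attempt and no reset: what is moved stays moved. The work goes in short steps, Python scripts to look and compute and a tool call to move; the robot and the scene stay as the last step left them, time stands still between calls to the robot, and variables do not carry over. Pictures are saved under pics/ and viewed, at most 14 in all, crops included, and the job is handed in when it is done.

Besides the shell and the picture viewer there is one more tool, called after "Call:" as name(argument=value, ...) on one line, values as JSON. drive_tool: Moves the arm, as the interface text tells. Shifts and turns lie within -1 to 1; 1 stands for 50 cm of shift or 90 degrees of turn. Its arguments: {"type":"object","properties":{"commands":{"type":"array","items":{"type":"array","items":{"type":"number","minimum":-1,"maximum":1}}},"grip":{"type":"number"}},"required":["commands"]}

```bash
ls; mkdir -p pics
python3 - <<'E'
from plant import *
import cv2,numpy as np
o=observe();print({k:np.round(v,3).tolist() for k,v in o.items()}, nose_length)
for n in("side","top"):
    s=snapshot(n);cv2.imwrite(f"pics/{n}0.png",s["frame"][:,:,::-1]);np.savez(f"{n}0.npz",**s)
    print(n,np.round(s["intrinsics"],1).tolist(),np.round(np.linalg.inv(s["camera_from_world"]),3).tolist())
E
```

```text
pics
{'clock': 0.0, 'joint_pos': [-1.472, 0.381, 1.298, 0.0, 1.464, -0.215], 'qd': [-0.0, -0.001, 0.0, -0.001, -0.001, 0.001], 'effort': [0.001, -44.846, -23.127, -0.0, 0.005, 0.0], 'tcp_pos': [0.17, -0.523, 0.245], 'tcp_rot': [-0.001, 0.988, 0.156, 0.0], 'wrist_force': [-0.699, -0.229, 0.299], 'wrist_torque': [-0.032, 0.01, 0.013], 'grip_force': 0.0, 'grip_width': 0.086} 0.014
side [[355.8, 0.0, 251.4], [0.0, 355.8, 191.6], [0.0, 0.0, 1.0]] [[-0.988, 0.102, -0.116, 0.414], [-0.153, -0.524, 0.838, 0.706], [0.025, 0.845, 0.534, 0.578], [0.0, 0.0, 0.0, 1.0]]
top [[450.4, 0.0, 257.4], [0.0, 450.4, 184.6], [0.0, 0.0, 1.0]] [[-0.025, 0.985, -0.169, 0.356], [-1.0, -0.026, -0.003, -0.07], [-0.008, 0.169, 0.986, 1.188], [0.0, 0.0, 0.0, 1.0]]
```

View pics/side0.png

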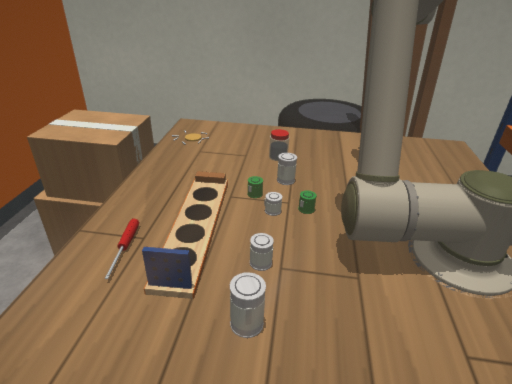

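View pics/top0.png

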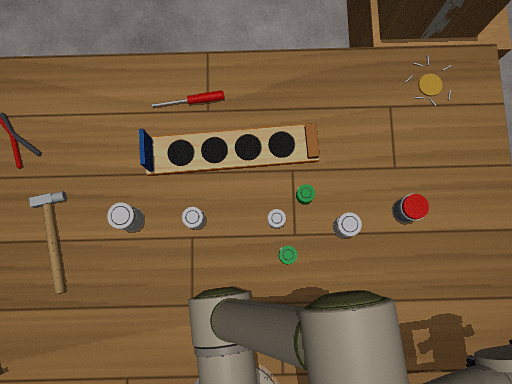

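Top view: bare tins at (121,215), (193,217), (276,218) and (348,225). The jar is at (412,207), and the green look-alikes at (305,193) and (288,255) are excluded. The rack discs are at columns 181–282, with the blue plate at (147,150). Side view: tins at (248,303), (262,250), (273,203) and (287,168).

```bash
cat > h.py <<'E'
import numpy as np,cv2
def ray(s,uv):
    T=np.linalg.inv(s["camera_from_world"]);K=s["intrinsics"]
    d=np.array([(uv[0]-K[0,2])/K[0,0],-(uv[1]-K[1,2])/K[1,1],-1]);return T[:3,3],T[:3,:3]@d
def onz(s,uv,z):
    o,d=ray(s,uv);return o+d*(z-o[2])/d[2]
def cloud(s):
    T=np.linalg.inv(s["camera_from_world"]);K=s["intrinsics"];r=s["range_z"];v,u=np.indices(r.shape)
    P=np.stack([(u-K[0,2])/K[0,0]*r,-(v-K[1,2])/K[1,1]*r,-r],-1)@T[:3,:3].T+T[:3,3];P[r==0]=np.nan;return P
def proj(s,p):
    c=s["camera_from_world"]@np.append(p,1);K=s["intrinsics"];return K[0,0]*c[0]/-c[2]+K[0,2],K[1,1]*-c[1]/-c[2]+K[1,2]
def meet(a,b):
    (o,d),(p,e)=a,b;A=np.stack([d,-e],1);t=np.linalg.lstsq(A,p-o,rcond=None)[0];x,y=o+t[0]*d,p+t[1]*e;return (x+y)/2,np.linalg.norm(x-y)
def lid(s,P,seed,rad=30):
    """lid ellipse: near seed, pixels within 8mm of the highest surface"""
    v,u=np.indices(s["range_z"].shape);near=np.hypot(u-seed[0],v-seed[1])<rad
    z=P[...,2];zt=np.median(z[int(seed[1])-2:int(seed[1])+3,int(seed[0])-2:int(seed[0])+3])
    m=(near&(abs(z-zt)<.006)).astype(np.uint8)
    c=max(cv2.findContours(m,0,1)[0],key=cv2.contourArea);M=cv2.moments(c)
    return (M["m10"]/M["m00"],M["m01"]/M["m00"]),zt,cv2.contourArea(c)
E
python3 - <<'E'
from h import *
t=dict(np.load("top0.npz"));s=dict(np.load("side0.npz"));P=cloud(t);Q=cloud(s)
for n,a,b in[("tall",(121,215),(248,286)),("2",(193,217),(262,242)),("small",(276,218),(273,198)),("4",(348,225),(287,159)),("jar",(413,206),(280,135)),("g1",(305,193),(256,182)),("g2",(288,255),(307,196))]:
    c,z,A=lid(t,P,a);c2,z2,A2=lid(s,Q,b);X,g=meet(ray(t,c),ray(s,c2))
    pa=onz(t,c,z);d=2*np.sqrt(A/np.pi)/t["intrinsics"][0,0]*(1.188-z)
    print(n,np.round(c,1),np.round(pa,4),"diam",round(d,4),"side",np.round(c2,1),round(float(z2),3),"tri",np.round(X,4),round(g,4))
def blobs(s,m,lo,k):
    cs=[c for c in cv2.findContours(m.astype(np.uint8),0,1)[0] if cv2.contourArea(c)>lo]
    return [cv2.fitEllipse(c) for c in cs]
for S,W in((t,P),(s,Q)):
    dark=(S["frame"].max(2)<60)&(W[...,2]<.035)&(W[...,2]>.01)
    for e in blobs(S,dark,80,0):
        print("disc",np.round(e[0],1),np.round(e[1],1),np.round(onz(S,e[0],.021),4),"z",np.round(W[int(e[0][1]),int(e[0][0]),2],3))
f=t["frame"].astype(int);b=(f[...,2]>f[...,0]+40)&(P[...,2]>.08)
print("plate",b.sum(),np.round(np.nanmedian(P[b],0),3))
print("rack z",np.round(P[152,198],3))
E
```

```text
tall [120.2 215.2] [0.4757 0.267  0.105 ] diam 0.0609 side [247.4 286.2] 0.106 tri [0.4763 0.2682 0.1011] 0.0004
2 [192.  216.6] [0.4716 0.0988 0.0692] diam 0.049 side [261.4 240.7] 0.069 tri [0.4721 0.0993 0.0658] 0.0002
small [276.5 217.5] [ 0.4656 -0.1124  0.0511] diam 0.0431 side [273.5 196.6] 0.051 tri [ 0.4658 -0.1126  0.0476] 0.0002
4 [349.5 223.8] [ 0.4423 -0.2889  0.0861] diam 0.0557 side [287.4 157.2] 0.087 tri [ 0.4425 -0.2896  0.0825] 0.0002
jar [415.7 205.9] [ 0.481  -0.4508  0.0947] diam 0.0599 side [279.6 133.2] 0.095 tri [ 0.4814 -0.4519  0.0915] 0.0001
g1 [305.7 192.6] [ 0.5274 -0.189   0.0517] diam 0.0425 side [273.4 196.7] 0.05 tri [ 0.5026 -0.1926  0.001 ] 0.0642
g2 [287.8 254.5] [ 0.3726 -0.1378  0.0509] diam 0.0439 side [307.8 195.1] 0.051 tri [ 0.3728 -0.138   0.0478] 0.0003
disc [180.4 152.4] [24.8 25.5] [0.6491 0.1369 0.021 ] z 0.022
disc [213.9 149.6] [24.8 25.4] [0.6543 0.0474 0.021 ] z 0.023
disc [247.5 146.8] [24.9 25.5] [ 0.6596 -0.0425  0.021 ] z 0.023
disc [281.1 144.1] [24.8 25.3] [ 0.6645 -0.1324  0.021 ] z 0.021
disc [201.6 193.5] [ 9.6 16.7] [ 0.6745 -0.13    0.021 ] z 0.022
plate 166 [0.643 0.216 0.113]
rack z [0.65  0.09  0.018]
```

Choices: tin_104 (0.476,0.267), tin_68 (0.472,0.099), tin_50 (0.466,-0.112; the bare-metal one, not green), tin_86 (0.442,-0.289). The heights and disc spacing match the text. The plate is at y≈+0.216, so disc 1 (0.649,0.137) takes the 104. Next is the close crop check and the first move's numbers.

```bash
cat >> h.py <<'E'
def go(x,y,z,yaw=3.3,cmd=None):
    """tool-frame scaled shift and turn; from cmd (x,y,z,yaw deg of tool y) or the observed pose"""
    from plant import observe
    from scipy.spatial.transform import Rotation as R
    o=observe();q=o["tcp_rot"];Rt=R.from_quat([q[1],q[2],q[3],q[0]])
    p=o["tcp_pos"];a=np.radians(yaw)
    G=R.from_matrix(np.array([[-np.sin(a),np.cos(a),0],[np.cos(a),np.sin(a),0],[0,0,-1]]))
    print("shift",np.round(Rt.inv().apply(np.array([x,y,z])-p)/.5,4),"turn",np.round((Rt.inv()*G).as_rotvec()/(np.pi/2),4),"t",round(o["clock"],2))
E
python3 - <<'E'
from h import *
go(.442,-.289,.2)
im=cv2.imread("pics/side0.png")[120:345,220:340];im=cv2.resize(im,None,fx=2.5,fy=2.5,interpolation=2);cv2.imwrite("pics/crop.png",im)
E
```

```text
shift [ 0.6623 -0.2768  0.0901] turn [-6.000e-04 -7.000e-04 -8.369e-01] t 0.1
```

View pics/crop.png

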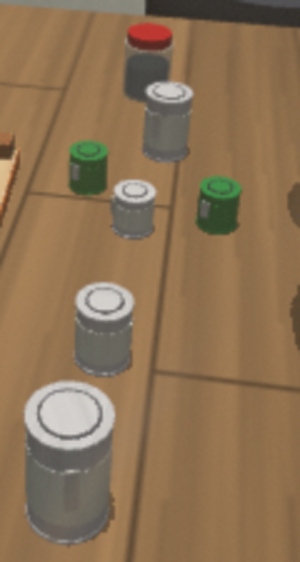

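The crop shows four bare-metal tins at crop pixels (167,120), (134,208), (104,328) and (69,460), with two green look-alikes at (88,167) and (218,205) and the jar at (148,60). This confirms the choice.

Call:
drive_tool(commands=[[0.662,-0.277,0.03,0,0,-0.836],[0.662,-0.277,0.03,0,0,-0.836],[0.662,-0.277,0.03,0,0,-0.836],[0.662,-0.277,0.03,0,0,-0.836],[0.662,-0.277,0.03,0,0,-0.836],[0.662,-0.277,0.03,0,0,-0.836],[0.662,-0.277,0.03,0,0,-0.836],[0.662,-0.277,0.03,0,0,-0.836],[0.662,-0.277,0.03,0,0,-0.836],[0.662,-0.277,0.03,0,0,-0.836]], grip=80)

```text
clock: 0.93
tcp_pos: [0.4445, -0.2857, 0.2297]
tcp_rot: [-0.001, 0.706, 0.709, 0.001]
wrist_force: [-0.6, 0.2, -0.3]
grip_width: 0.0799
grip_force: 0.0
```

Run:
```python
from h import *
go(.442,-.289,.23)
```

```text
shift [-0.0067 -0.0051 -0.0005] turn [ 0.    -0.001 -0.034] t 0.93
```

Call:
drive_tool(commands=[[-0.007,-0.005,0,0,0,-0.034],[-0.007,-0.005,0,0,0,-0.034],[-0.007,-0.005,0,0,0,-0.034]])

```text
clock: 1.18
tcp_pos: [0.4392, -0.2927, 0.2301]
tcp_rot: [-0.0, 0.691, 0.723, 0.0]
wrist_force: [-0.7, -0.8, 1.0]
grip_width: 0.0799
grip_force: 0.0
```

```bash
cat >> h.py <<'E'
def wrist(seeds,name=None):
    """lid centres on the wrist view near predicted points (x,y,ztop)"""
    from plant import snapshot
    s=snapshot("wrist");W=cloud(s)
    if name: cv2.imwrite(f"pics/{name}.png",s["frame"][:,:,::-1]); np.savez(name+".npz",**s)
    for p in seeds:
        u=proj(s,np.array(p))
        try:
            c,z,A=lid(s,W,u,120);print("pred",np.round(u,1),"lid",np.round(c,1),"z",round(float(z),4),"xy",np.round(onz(s,c,z),4),"area",A)
        except Exception as e: print(u,e)
    return s,W
E
python3 - <<'E'
from h import *
go(.442,-.289,.23)
wrist([(.4423,-.289,.086)],"w1")
E
```

```text
shift [0.0071 0.0059 0.0001] turn [-0.0003 -0.0003 -0.0086] t 1.18
pred [260.9 176.7] lid [262.8 175.3] z 0.0862 xy [ 0.4438 -0.2876  0.0862] area 3440.5
```

View pics/w1.png

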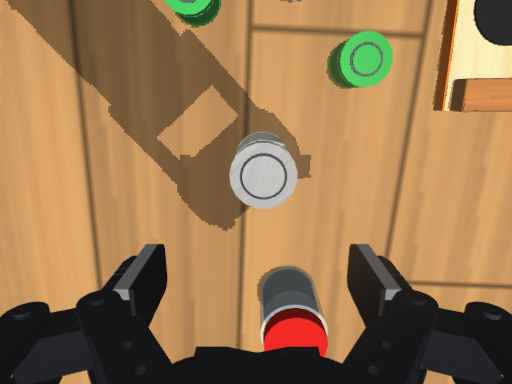

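The wrist view shows tin_86 at (263,175), and the jar near (295,330) is well away from it. I'll align and descend.

Call:
drive_tool(commands=[[0.009,0.007,0.02,0,0,-0.009],[0.009,0.007,0.1,0,0,-0.009],[0.009,0.007,0.18,0,0,-0.009],[0.009,0.007,0.26,0,0,-0.009],[0.009,0.007,0.32,0,0,-0.009],[0.009,0.007,0.36,0,0,-0.009],[0.009,0.007,0.37,0,0,-0.009],[0.009,0.007,0.37,0,0,-0.009]])

```text
clock: 1.9
tcp_pos: [0.4422, -0.2879, 0.0444]
tcp_rot: [-0.001, 0.686, 0.728, 0.0]
wrist_force: [-0.3, -0.3, 0.4]
grip_width: 0.08
grip_force: 0.0
```

Call:
drive_tool(commands=[[0,0,0,0,0,0],[0,0,0,0,0,0],[0,0,0,0,0,0],[0,0,0,0,0,0],[0,0,0,0,0,0],[0,0,0,0,0,0],[0,0,0,0,0,0]], grip=50)

```text
clock: 2.48
tcp_pos: [0.4434, -0.2889, 0.0473]
tcp_rot: [0.002, 0.685, 0.728, -0.0]
wrist_force: [0.1, -0.3, 7.1]
grip_width: 0.0572
grip_force: 64.3
```

Run:
```python
from h import *
from plant import observe
print({k:np.round(observe()[k],4) for k in("tcp_pos","wrist_force","grip_width","grip_force")})
go(.443,-.2885,.175)
go(.654,.0474,.175)
```

```text
{'tcp_pos': array([ 0.4434, -0.2889,  0.0473]), 'wrist_force': array([ 0.14  , -0.2707,  7.0701]), 'grip_width': np.float64(0.0572), 'grip_force': np.float64(64.2535)}
shift [-1.000e-04 -1.000e-04 -2.554e-01] turn [0.0017 0.002  0.0017] t 2.48
shift [ 0.6451  0.4616 -0.2563] turn [0.0017 0.002  0.0017] t 2.48
```

Call:
drive_tool(commands=[[0,0,-0.02,0,0,0],[0,0,-0.06,0,0,0],[0,0,-0.11,0,0,0],[0,0,-0.16,0,0,0],[0,0,-0.2,0,0,0],[0,0,-0.21,0,0,0],[0,0,-0.21,0,0,0],[0,0,-0.21,0,0,0]])

```text
clock: 3.15
tcp_pos: [0.4422, -0.2876, 0.1498]
tcp_rot: [-0.001, 0.685, 0.728, 0.0]
wrist_force: [0.5, -0.2, -4.9]
grip_width: 0.0569
grip_force: 64.8
```

Run:
```python
from h import *
from plant import observe
print({k:np.round(observe()[k],4) for k in("tcp_pos","tcp_rot","wrist_force","grip_width","grip_force")})
go(.654,.0474,.15)
```

```text
{'tcp_pos': array([ 0.4422, -0.2876,  0.1498]), 'tcp_rot': array([-5.000e-04,  6.854e-01,  7.282e-01,  0.000e+00]), 'wrist_force': array([ 0.465 , -0.1532, -4.9219]), 'grip_width': np.float64(0.0569), 'grip_force': np.float64(64.8469)}
shift [ 6.432e-01  4.633e-01 -3.000e-04] turn [-0.0004 -0.0005  0.0018] t 3.15
```

Call:
drive_tool(commands=[[0.013,0.009,0,0,0,0],[0.045,0.032,0,0,0,0],[0.09,0.065,0,0,0,0],[0.142,0.102,0,0,0,0],[0.2,0.144,0,0,0,0],[0.258,0.186,0,0,0,0],[0.316,0.228,0,0,0,0],[0.374,0.269,0,0,0,0],[0.432,0.311,0,0,0,0],[0.484,0.349,0,0,0,0]])

```text
clock: 3.98
tcp_pos: [0.6024, -0.0331, 0.1487]
tcp_rot: [-0.001, 0.685, 0.728, -0.001]
wrist_force: [0.4, -0.1, -3.5]
grip_width: 0.0571
grip_force: 64.9
```

Call:
drive_tool(commands=[[0.048,0.035,0,0,0,0],[0.09,0.065,0,0,0,0],[0.123,0.089,0,0,0,0],[0.145,0.105,0,0,0,0],[0.156,0.113,0,0,0,0],[0.159,0.114,0,0,0,0],[0.159,0.114,0,0,0,0]])

```text
clock: 4.57
tcp_pos: [0.6537, 0.0471, 0.1493]
tcp_rot: [-0.001, 0.685, 0.728, -0.001]
wrist_force: [-0.1, -0.1, -3.4]
grip_width: 0.0566
grip_force: 64.9
```

Run:
```python
from h import *
go(.654,.0474,.067)
s,W=wrist([],"w2")
dark=(s["frame"].max(2)<60)&(W[...,2]<.035)&(W[...,2]>.012)
for c in cv2.findContours(dark.astype(np.uint8),0,1)[0]:
    if cv2.contourArea(c)>800:
        e=cv2.fitEllipse(c);print(np.round(e[0],1),np.round(e[1],1),np.round(onz(s,e[0],.021),4),W[int(e[0][1]),int(e[0][0]),2])
```

```text
shift [0.0005 0.0009 0.1645] turn [-0.0013 -0.0001  0.0021] t 4.57
[259.  173.9] [64.3 80.3] [0.6545 0.0569 0.021 ] 0.021533558884985815
```

View pics/w2.png

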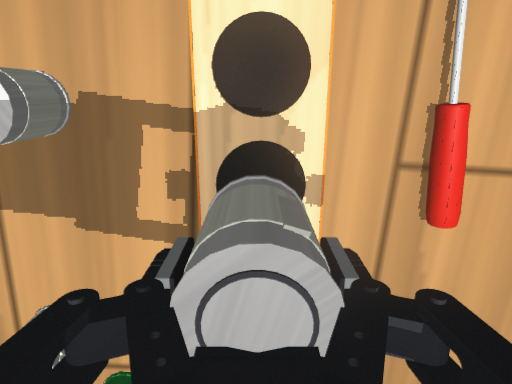

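The wrist view shows tin_86 held upright over the second disc (260,170). The free first disc is at (261,64), so I'll measure it to cross-check.

Run:
```python
from h import *
s=dict(np.load("w2.npz"));W=cloud(s)
dark=(s["frame"].max(2)<95)&(W[...,2]<.035)&(W[...,2]>.012);dark[115:]=0
c=max(cv2.findContours(dark.astype(np.uint8),0,1)[0],key=cv2.contourArea)
p=np.array([onz(s,q[0],.021)[:2] for q in c]).astype(np.float32)
(x,y),(a,b),_=cv2.fitEllipse(p);print(x,y,a,b)
t=dict(np.load("top0.npz"));W=cloud(t);dark=(t["frame"].max(2)<60)&(W[...,2]<.035)&(W[...,2]>.01)
for c in cv2.findContours(dark.astype(np.uint8),0,1)[0]:
    if cv2.contourArea(c)>80: p=np.array([onz(t,q[0],.021)[:2] for q in c]).astype(np.float32);print(cv2.fitEllipse(p))
```

```text
0.6508708000183105 0.13732270896434784 0.06993217766284943 0.07037710398435593
((0.649286150932312, 0.13687139749526978), (0.06701229512691498, 0.0689011663198471), 93.47281646728516)
((0.6544925570487976, 0.047414086759090424), (0.06677883863449097, 0.06912649422883987), 86.1969223022461)
((0.6597230434417725, -0.042507026344537735), (0.06736082583665848, 0.06915760785341263), 68.70541381835938)
((0.6647111773490906, -0.13234791159629822), (0.06759214401245117, 0.0682428777217865), 69.88813781738281)
```

Call:
drive_tool(commands=[[0.001,0.003,0.02,0,0,0.002],[0.001,0.003,0.055,0,0,0.002],[0.001,0.003,0.095,0,0,0.002],[0.001,0.003,0.125,0,0,0.002],[0.001,0.003,0.145,0,0,0.002],[0.001,0.003,0.152,0,0,0.002],[0.001,0.003,0.157,0,0,0.002],[0.001,0.003,0.16,0,0,0.002],[0.001,0.003,0.16,0,0,0.002]])

```text
clock: 5.37
tcp_pos: [0.656, 0.0473, 0.0708]
tcp_rot: [0.0, 0.687, 0.727, 0.0]
wrist_force: [-0.2, -1.3, -3.3]
grip_width: 0.0572
grip_force: 64.9
```

Call:
drive_tool(commands=[[0,0,0.002,0,0,0],[0,0,0.004,0,0,0],[0,0,0.004,0,0,0],[0,0,0.004,0,0,0]])

```text
clock: 5.7
tcp_pos: [0.6558, 0.0475, 0.0685]
tcp_rot: [0.0, 0.686, 0.727, 0.0]
wrist_force: [-0.6, 0.2, -4.0]
grip_width: 0.0569
grip_force: 64.9
```

Call:
drive_tool(commands=[[0,0,0.001,0,0,0],[0,0,0.002,0,0,0],[0,0,0.003,0,0,0],[0,0,0.003,0,0,0],[0,0,0.003,0,0,0]])

```text
clock: 6.12
tcp_pos: [0.6558, 0.0476, 0.0683]
tcp_rot: [0.0, 0.686, 0.727, 0.0]
wrist_force: [-4.0, 1.1, 6.8]
grip_width: 0.0568
grip_force: 65.5
```

Call:
drive_tool(commands=[[0,0,-0.001,0,0,0],[0,0,-0.001,0,0,0],[0,0,-0.001,0,0,0],[0,0,-0.001,0,0,0],[0,0,-0.001,0,0,0]], grip=80)

```text
clock: 6.53
tcp_pos: [0.6558, 0.0474, 0.0672]
tcp_rot: [0.0, 0.687, 0.727, 0.0]
wrist_force: [0.0, -0.1, -0.4]
grip_width: 0.0802
grip_force: 0.0
```

Call:
drive_tool(commands=[[0,0,-0.02,0,0,0],[0,0,-0.07,0,0,0],[0,0,-0.14,0,0,0],[0,0,-0.21,0,0,0],[0,0,-0.27,0,0,0],[0,0,-0.3,0,0,0],[0,0,-0.31,0,0,0],[0,0,-0.31,0,0,0]])

```text
clock: 7.2
tcp_pos: [0.6559, 0.0475, 0.2238]
tcp_rot: [0.001, 0.686, 0.727, 0.001]
wrist_force: [0.8, -0.4, -1.2]
grip_width: 0.0798
grip_force: 0.0
```

Run:
```python
from h import *
from plant import *
print(observe()["grip_width"])
t=snapshot("top");W=cloud(t);u=proj(t,np.array([.655,.0475,.107]));
try:
    c,z,A=lid(t,W,u);print("top",c,z,onz(t,c,z),A)
except Exception as e:print(u,e)
s=snapshot("side");W=cloud(s);u=proj(s,np.array([.655,.0475,.107]));c,z,A=lid(s,W,u);print("side",c,z,onz(s,c,z),A)
wrist([(.655,.0475,.107)])
go(.466,-.112,.225)
```

```text
0.07975840698503868
top (199.67922647527908, 137.67105263157896) 0.5114098425412086 [0.54874131 0.01988065 0.51140984] 836.0
side (187.550303030303, 204.4109090909091) 0.10846043148398282 [0.652825   0.05264106 0.10846043] 275.0
pred [257.1 190.8] lid [257.5 189. ] z 0.1074 xy [0.6553 0.049  0.1074] area 4207.5
shift [-0.2967 -0.396  -0.0077] turn [-0.0019 -0.0003 -0.0002] t 7.35
```

tin_86 stands upright, lid at 0.107 m and within about 1.5 mm of its disc's centre. Next is tin_50.

Call:
drive_tool(commands=[[-0.015,-0.02,0,0,0,0],[-0.054,-0.072,0,0,0,0],[-0.1,-0.134,0,0,0,0],[-0.148,-0.198,0,0,0,0],[-0.197,-0.262,0,0,0,0],[-0.243,-0.324,0,0,0,0],[-0.28,-0.374,0,0,0,0],[-0.295,-0.393,0,0,0,0],[-0.297,-0.396,0,0,0,0],[-0.297,-0.396,0,0,0,0]], grip=64)

```text
clock: 8.18
tcp_pos: [0.4666, -0.1122, 0.2219]
tcp_rot: [-0.0, 0.687, 0.727, 0.0]
wrist_force: [-0.0, 0.6, 0.2]
grip_width: 0.064
grip_force: 0.0
```

Run:
```python
from h import *
wrist([(.466,-.112,.05)],"w3")
go(.4665,-.112,.026)
```

```text
pred [256.5 172.8] lid [257.3 172.3] z 0.0503 xy [ 0.4667 -0.1113  0.0503] area 1781.0
shift [-0.0005 -0.001   0.3918] turn [-0.0002 -0.0004 -0.0002] t 8.23
```

View pics/w3.png

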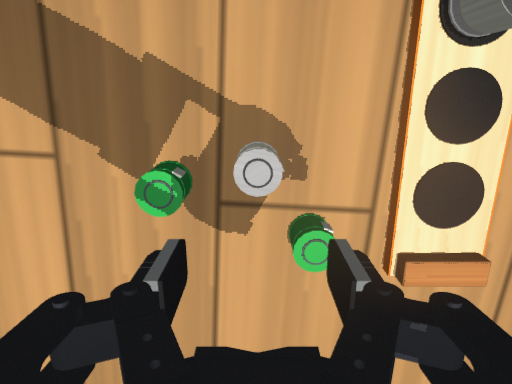

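The wrist view shows tin_50 (bare metal) at (257,172), between the greens at (160,190) and (315,245). The fingers clear both.

Call:
drive_tool(commands=[[0,0,0.02,0,0,0],[0,0,0.08,0,0,0],[0,0,0.16,0,0,0],[0,0,0.24,0,0,0],[0,0,0.31,0,0,0],[0,0,0.36,0,0,0],[0,0,0.385,0,0,0],[0,0,0.388,0,0,0],[0,0,0.388,0,0,0]])

```text
clock: 8.98
tcp_pos: [0.4671, -0.1114, 0.0276]
tcp_rot: [-0.001, 0.686, 0.728, -0.0]
wrist_force: [0.0, 0.1, -0.5]
grip_width: 0.0643
grip_force: 0.0
```

Call:
drive_tool(commands=[[0,0,0,0,0,0],[0,0,0,0,0,0],[0,0,0,0,0,0],[0,0,0,0,0,0],[0,0,0,0,0,0],[0,0,0,0,0,0],[0,0,0,0,0,0]], grip=38)

```text
clock: 9.57
tcp_pos: [0.4674, -0.1122, 0.0295]
tcp_rot: [0.001, 0.687, 0.727, 0.001]
wrist_force: [1.2, 2.8, 7.0]
grip_width: 0.0446
grip_force: 61.2
```

Call:
drive_tool(commands=[[0,0,-0.02,0,0,0],[0,0,-0.06,0,0,0],[0,0,-0.11,0,0,0],[0,0,-0.15,0,0,0],[0,0,-0.17,0,0,0],[0,0,-0.18,0,0,0],[0,0,-0.18,0,0,0],[0,0,-0.18,0,0,0]])

```text
clock: 10.23
tcp_pos: [0.4663, -0.112, 0.118]
tcp_rot: [-0.0, 0.687, 0.727, -0.0]
wrist_force: [-0.5, 0.4, -1.7]
grip_width: 0.0445
grip_force: 61.3
```

Run:
```python
from h import *
go(.6655,-.132,.118)
```

```text
shift [-6.270e-02  3.955e-01 -1.000e-04] turn [-0.0002 -0.0001 -0.0002] t 10.23
```

Call:
drive_tool(commands=[[-0.003,0.02,0,0,0,0],[-0.01,0.065,0,0,0,0],[-0.02,0.125,0,0,0,0],[-0.03,0.19,0,0,0,0],[-0.04,0.255,0,0,0,0],[-0.05,0.315,0,0,0,0],[-0.058,0.365,0,0,0,0],[-0.062,0.39,0,0,0,0],[-0.063,0.396,0,0,0,0],[-0.063,0.396,0,0,0,0]])

```text
clock: 11.07
tcp_pos: [0.6658, -0.1321, 0.1165]
tcp_rot: [-0.001, 0.686, 0.727, -0.001]
wrist_force: [-0.7, 0.6, -1.6]
grip_width: 0.0446
grip_force: 61.4
```

Call:
drive_tool(commands=[[0,0,0.02,0,0,0],[0,0,0.055,0,0,0],[0,0,0.09,0,0,0],[0,0,0.115,0,0,0],[0,0,0.126,0,0,0],[0,0,0.13,0,0,0],[0,0,0.132,0,0,0],[0,0,0.132,0,0,0],[0,0,0.132,0,0,0]])

```text
clock: 11.82
tcp_pos: [0.6662, -0.1324, 0.0532]
tcp_rot: [0.001, 0.687, 0.727, 0.0]
wrist_force: [0.3, -0.2, -0.5]
grip_width: 0.0449
grip_force: 61.4
```

Expected contact at 0.0505.

Call:
drive_tool(commands=[[0,0,0.002,0,0,0],[0,0,0.004,0,0,0],[0,0,0.005,0,0,0],[0,0,0.006,0,0,0],[0,0,0.006,0,0,0],[0,0,0.006,0,0,0]])

```text
clock: 12.32
tcp_pos: [0.6662, -0.1322, 0.0505]
tcp_rot: [0.001, 0.686, 0.727, 0.0]
wrist_force: [-2.3, 0.6, 6.8]
grip_width: 0.0447
grip_force: 62.0
```

Call:
drive_tool(commands=[[0,0,-0.001,0,0,0],[0,0,-0.001,0,0,0],[0,0,-0.001,0,0,0],[0,0,-0.001,0,0,0],[0,0,-0.001,0,0,0]], grip=70)

```text
clock: 12.73
tcp_pos: [0.666, -0.1322, 0.0497]
tcp_rot: [-0.0, 0.687, 0.727, -0.0]
wrist_force: [-0.7, 0.3, -0.8]
grip_width: 0.0698
grip_force: 0.0
```

Call:
drive_tool(commands=[[0,0,-0.02,0,0,0],[0,0,-0.07,0,0,0],[0,0,-0.14,0,0,0],[0,0,-0.21,0,0,0],[0,0,-0.28,0,0,0],[0,0,-0.33,0,0,0],[0,0,-0.35,0,0,0],[0,0,-0.35,0,0,0]])

```text
clock: 13.4
tcp_pos: [0.6666, -0.1324, 0.2279]
tcp_rot: [0.002, 0.686, 0.727, 0.001]
wrist_force: [0.6, 0.0, 0.5]
grip_width: 0.0702
grip_force: 0.0
```

Run:
```python
from h import *
wrist([(.6655,-.132,.071)])
go(.4722,.099,.225)
```

```text
pred [254.9 176. ] lid [255.1 175.5] z 0.0716 xy [ 0.6656 -0.1314  0.0716] area 1958.0
shift [ 4.839e-01 -3.605e-01 -1.000e-04] turn [ 0.0007  0.0003 -0.0001] t 13.45
```

tin_50 is placed, lid at 0.0716 m, centred. Next is tin_68.

Call:
drive_tool(commands=[[0.02,-0.015,0,0,0,0],[0.072,-0.053,0,0,0,0],[0.136,-0.101,0,0,0,0],[0.2,-0.149,0,0,0,0],[0.264,-0.197,0,0,0,0],[0.328,-0.245,0,0,0,0],[0.392,-0.292,0,0,0,0],[0.445,-0.332,0,0,0,0],[0.475,-0.354,0,0,0,0],[0.484,-0.36,0,0,0,0]])

```text
clock: 14.28
tcp_pos: [0.4696, 0.1011, 0.2232]
tcp_rot: [-0.002, 0.686, 0.728, -0.001]
wrist_force: [0.7, 0.9, 0.3]
grip_width: 0.0704
grip_force: 0.0
```

Call:
drive_tool(commands=[[0,0,0,0,0,0],[0,0,0,0,0,0]])

```text
clock: 14.45
tcp_pos: [0.4727, 0.0986, 0.2239]
tcp_rot: [-0.0, 0.687, 0.727, -0.001]
wrist_force: [-0.1, -0.2, -0.4]
grip_width: 0.0698
grip_force: 0.0
```

Run:
```python
from h import *
wrist([(.472,.099,.068)])
go(.4722,.099,.036)
```

```text
pred [256.6 176.8] lid [257.6 175.5] z 0.0683 xy [0.4728 0.1003 0.0683] area 2521.5
shift [ 0.0015 -0.001   0.376 ] turn [-0.0008  0.     -0.0006] t 14.5
```

Call:
drive_tool(commands=[[0.002,-0.001,0.02,0,0,0],[0.002,-0.001,0.08,0,0,0],[0.002,-0.001,0.16,0,0,0],[0.002,-0.001,0.24,0,0,0],[0.002,-0.001,0.31,0,0,0],[0.002,-0.001,0.355,0,0,0],[0.002,-0.001,0.374,0,0,0],[0.002,-0.001,0.376,0,0,0],[0.002,-0.001,0.376,0,0,0]])

```text
clock: 15.25
tcp_pos: [0.4723, 0.0992, 0.0362]
tcp_rot: [-0.0, 0.687, 0.727, -0.0]
wrist_force: [-0.6, -0.6, 0.7]
grip_width: 0.0699
grip_force: 0.0
```

Call:
drive_tool(commands=[[0,0,0,0,0,0],[0,0,0,0,0,0],[0,0,0,0,0,0],[0,0,0,0,0,0],[0,0,0,0,0,0],[0,0,0,0,0,0],[0,0,0,0,0,0]], grip=44)

```text
clock: 15.83
tcp_pos: [0.4727, 0.0998, 0.0379]
tcp_rot: [0.001, 0.686, 0.727, 0.001]
wrist_force: [0.4, -1.4, 5.8]
grip_width: 0.0511
grip_force: 62.6
```

Call:
drive_tool(commands=[[0,0,-0.02,0,0,0],[0,0,-0.06,0,0,0],[0,0,-0.12,0,0,0],[0,0,-0.19,0,0,0],[0,0,-0.25,0,0,0],[0,0,-0.28,0,0,0],[0,0,-0.29,0,0,0],[0,0,-0.29,0,0,0],[0,0,-0.29,0,0,0]])

```text
clock: 16.58
tcp_pos: [0.4713, 0.1, 0.1809]
tcp_rot: [-0.001, 0.687, 0.727, -0.001]
wrist_force: [0.1, 0.1, -1.9]
grip_width: 0.0504
grip_force: 62.9
```

Run:
```python
from h import *
go(.6603,-.042,.18)
```

```text
shift [-0.3053  0.361   0.0011] turn [-0.001  -0.0001 -0.0001] t 16.58
```

Call:
drive_tool(commands=[[-0.013,0.015,0,0,0,0],[-0.045,0.053,0,0,0,0],[-0.09,0.106,0,0,0,0],[-0.14,0.166,0,0,0,0],[-0.19,0.225,0,0,0,0],[-0.237,0.28,0,0,0,0],[-0.273,0.323,0,0,0,0],[-0.295,0.349,0,0,0,0],[-0.305,0.36,0,0,0,0],[-0.305,0.36,0,0,0,0]])

```text
clock: 17.42
tcp_pos: [0.6609, -0.0432, 0.1796]
tcp_rot: [-0.001, 0.687, 0.727, -0.001]
wrist_force: [-0.5, -0.4, -1.9]
grip_width: 0.0508
grip_force: 63.1
```

Call:
drive_tool(commands=[[0,0,0.02,0,0,0],[0,0,0.06,0,0,0],[0,0,0.11,0,0,0],[0,0,0.16,0,0,0],[0,0,0.2,0,0,0],[0,0,0.225,0,0,0],[0,0,0.235,0,0,0],[0,0,0.239,0,0,0],[0,0,0.239,0,0,0],[0,0,0.239,0,0,0]])

```text
clock: 18.25
tcp_pos: [0.6606, -0.0417, 0.0633]
tcp_rot: [0.001, 0.686, 0.727, 0.0]
wrist_force: [-0.0, -0.3, -1.7]
grip_width: 0.0507
grip_force: 63.1
```

Call:
drive_tool(commands=[[0,0,0.003,0,0,0],[0,0,0.006,0,0,0],[0,0,0.008,0,0,0],[0,0,0.009,0,0,0],[0,0,0.01,0,0,0],[0,0,0.01,0,0,0],[0,0,0.01,0,0,0]])

```text
clock: 18.83
tcp_pos: [0.6605, -0.0419, 0.0589]
tcp_rot: [0.001, 0.687, 0.727, 0.0]
wrist_force: [-3.4, 0.3, 8.3]
grip_width: 0.0511
grip_force: 63.8
```

Call:
drive_tool(commands=[[0,0,-0.001,0,0,0],[0,0,-0.001,0,0,0],[0,0,-0.001,0,0,0],[0,0,-0.001,0,0,0],[0,0,-0.001,0,0,0]], grip=72)

```text
clock: 19.25
tcp_pos: [0.6604, -0.0419, 0.0577]
tcp_rot: [-0.0, 0.687, 0.727, -0.0]
wrist_force: [0.7, 0.1, -0.8]
grip_width: 0.072
grip_force: 0.0
```

Call:
drive_tool(commands=[[0,0,-0.02,0,0,0],[0,0,-0.07,0,0,0],[0,0,-0.14,0,0,0],[0,0,-0.21,0,0,0],[0,0,-0.28,0,0,0],[0,0,-0.33,0,0,0],[0,0,-0.35,0,0,0],[0,0,-0.35,0,0,0]])

```text
clock: 19.92
tcp_pos: [0.6609, -0.042, 0.2358]
tcp_rot: [0.002, 0.687, 0.727, 0.001]
wrist_force: [0.4, 0.3, -0.5]
grip_width: 0.0717
grip_force: 0.0
```

Run:
```python
from h import *
wrist([(.6605,-.042,.089),(.655,.048,.107)])
go(.476,.2677,.235)
```

```text
(np.float64(255.6532422502954), np.float64(179.53020470617136)) max() iterable argument is empty
pred [255.1  65.5] lid [255.6  64.8] z 0.1074 xy [0.6553 0.0484 0.1074] area 5089.0
shift [ 0.6393 -0.3325 -0.0042] turn [ 0.0007  0.0002 -0.0001] t 19.97
```

```bash
sed -i 's/zt=np.median/zt=np.nanmedian/' h.py
python3 - <<'E'
from h import *
s,W=wrist([(.6605,-.042,.089)],"w5");print(np.round(W[170:190:4,246:266:4,2],3))
E
```

```text
pred [257.  180.7] lid [256.5 179.9] z 0.0895 xy [ 0.66   -0.0412  0.0895] area 2721.0
[[0.089 0.089 0.088 0.09  0.089]
 [0.09  0.088 0.09  0.09  0.089]
 [0.09  0.089 0.09  0.087 0.09 ]
 [0.089 0.091 0.09  0.089 0.09 ]
 [0.089 0.089 0.09  0.089 0.089]]
```

View pics/w5.png

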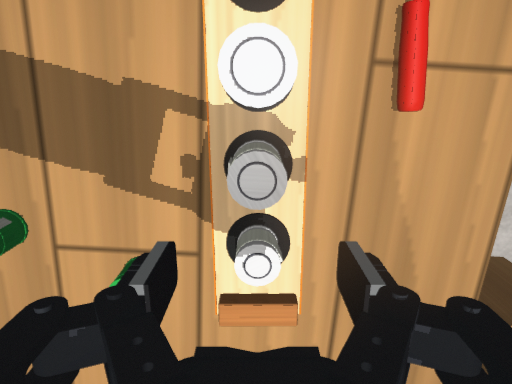

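The wrist view shows the three tins upright on their discs: the 86 at (258,66), the 68 at (257,180) and the 50 at (258,264). Next is tin_104.

Call:
drive_tool(commands=[[0.025,-0.013,0,0,0,0],[0.085,-0.044,0,0,0,0],[0.155,-0.081,0,0,0,0],[0.225,-0.117,0,0,0,0],[0.295,-0.153,0,0,0,0],[0.365,-0.19,0,0,0,0],[0.435,-0.226,0,0,0,0],[0.505,-0.263,0,0,0,0],[0.565,-0.294,0,0,0,0],[0.61,-0.317,0,0,0,0]], grip=85)

```text
clock: 20.85
tcp_pos: [0.4821, 0.2554, 0.2308]
tcp_rot: [-0.001, 0.686, 0.728, -0.002]
wrist_force: [-0.7, -0.1, -0.9]
grip_width: 0.0848
grip_force: 0.0
```

Call:
drive_tool(commands=[[0.022,-0.011,0,0,0,0],[0.029,-0.015,0,0,0,0],[0.029,-0.015,0,0,0,0],[0.029,-0.015,0,0,0,0]])

```text
clock: 21.18
tcp_pos: [0.4768, 0.2667, 0.2321]
tcp_rot: [-0.0, 0.687, 0.727, -0.001]
wrist_force: [0.0, -0.7, 0.8]
grip_width: 0.085
grip_force: 0.0
```

Run:
```python
from h import *
wrist([(.476,.2677,.104)])
go(.476,.268,.06)
```

```text
pred [256.3 184.4] lid [257.8 182.3] z 0.1042 xy [0.4771 0.2695 0.1042] area 4665.0
shift [ 0.0034 -0.0015  0.3445] turn [-0.0005  0.0003 -0.001 ] t 21.23
```

Call:
drive_tool(commands=[[0.004,-0.001,0.02,0,0,0],[0.004,-0.001,0.07,0,0,0],[0.004,-0.001,0.13,0,0,0],[0.004,-0.001,0.2,0,0,0],[0.004,-0.001,0.26,0,0,0],[0.004,-0.001,0.31,0,0,0],[0.004,-0.001,0.335,0,0,0],[0.004,-0.001,0.34,0,0,0],[0.004,-0.001,0.34,0,0,0]])

```text
clock: 21.98
tcp_pos: [0.4756, 0.2688, 0.0619]
tcp_rot: [-0.0, 0.687, 0.727, -0.001]
wrist_force: [0.1, 1.3, 0.3]
grip_width: 0.085
grip_force: 0.0
```

Call:
drive_tool(commands=[[0,0,0,0,0,0],[0,0,0,0,0,0],[0,0,0,0,0,0],[0,0,0,0,0,0],[0,0,0,0,0,0],[0,0,0,0,0,0],[0,0,0,0,0,0]], grip=56)

```text
clock: 22.57
tcp_pos: [0.4766, 0.2696, 0.0643]
tcp_rot: [0.001, 0.687, 0.727, 0.001]
wrist_force: [0.4, -0.8, 6.6]
grip_width: 0.0631
grip_force: 64.8
```

Call:
drive_tool(commands=[[0,0,-0.02,0,0,0],[0,0,-0.06,0,0,0],[0,0,-0.12,0,0,0],[0,0,-0.18,0,0,0],[0,0,-0.24,0,0,0],[0,0,-0.29,0,0,0],[0,0,-0.3,0,0,0],[0,0,-0.3,0,0,0],[0,0,-0.3,0,0,0]])

```text
clock: 23.32
tcp_pos: [0.4748, 0.2692, 0.2114]
tcp_rot: [-0.001, 0.687, 0.727, -0.001]
wrist_force: [0.3, -0.1, -6.4]
grip_width: 0.0628
grip_force: 67.3
```

Run:
```python
from h import *
go(.65,.1371,.21)
```

```text
shift [-0.2839  0.3346  0.002 ] turn [-0.0017  0.0004 -0.0001] t 23.32
```

Call:
drive_tool(commands=[[-0.012,0.014,0,0,0,0],[-0.041,0.049,0,0,0,0],[-0.083,0.098,0,0,0,0],[-0.13,0.153,0,0,0,0],[-0.176,0.208,0,0,0,0],[-0.22,0.26,0,0,0,0],[-0.254,0.3,0,0,0,0],[-0.275,0.325,0,0,0,0],[-0.283,0.334,0,0,0,0],[-0.283,0.334,0,0,0,0]])

```text
clock: 24.15
tcp_pos: [0.6511, 0.1363, 0.2103]
tcp_rot: [-0.001, 0.687, 0.726, -0.001]
wrist_force: [-1.3, 0.1, -4.9]
grip_width: 0.0628
grip_force: 67.6
```

Call:
drive_tool(commands=[[0,0,0.02,0,0,0],[0,0,0.06,0,0,0],[0,0,0.11,0,0,0],[0,0,0.16,0,0,0],[0,0,0.2,0,0,0],[0,0,0.225,0,0,0],[0,0,0.235,0,0,0],[0,0,0.239,0,0,0],[0,0,0.239,0,0,0],[0,0,0.239,0,0,0]])

```text
clock: 24.98
tcp_pos: [0.6507, 0.1382, 0.0943]
tcp_rot: [0.001, 0.686, 0.727, 0.001]
wrist_force: [-0.0, -0.2, -4.7]
grip_width: 0.0628
grip_force: 67.5
```

Call:
drive_tool(commands=[[-0.001,-0.001,0.005,0,0,0],[-0.001,-0.001,0.01,0,0,0],[-0.001,-0.001,0.014,0,0,0],[-0.001,-0.001,0.016,0,0,0],[-0.001,-0.001,0.018,0,0,0],[-0.001,-0.001,0.019,0,0,0],[-0.001,-0.001,0.019,0,0,0],[-0.001,-0.001,0.019,0,0,0]])

```text
clock: 25.65
tcp_pos: [0.65, 0.1372, 0.0853]
tcp_rot: [0.0, 0.686, 0.727, 0.0]
wrist_force: [-3.7, -0.9, 4.8]
grip_width: 0.0628
grip_force: 68.5
```

Call:
drive_tool(commands=[[0,0,-0.001,0,0,0],[0,0,-0.001,0,0,0],[0,0,-0.001,0,0,0],[0,0,-0.001,0,0,0],[0,0,-0.001,0,0,0],[0,0,-0.001,0,0,0]], grip=85)

```text
clock: 26.15
tcp_pos: [0.6501, 0.1373, 0.0843]
tcp_rot: [0.0, 0.687, 0.727, 0.0]
wrist_force: [0.5, -0.0, -0.7]
grip_width: 0.0849
grip_force: 0.0
```

Call:
drive_tool(commands=[[0,0,-0.02,0,0,0],[0,0,-0.06,0,0,0],[0,0,-0.12,0,0,0],[0,0,-0.18,0,0,0],[0,0,-0.25,0,0,0],[0,0,-0.31,0,0,0],[0,0,-0.34,0,0,0],[0,0,-0.34,0,0,0]])

```text
clock: 26.82
tcp_pos: [0.6509, 0.1374, 0.2597]
tcp_rot: [0.003, 0.686, 0.727, 0.003]
wrist_force: [0.4, 0.9, 0.5]
grip_width: 0.085
grip_force: 0.0
```

Call:
drive_tool(commands=[[-0.01,-0.05,0,0,0,0],[-0.04,-0.12,0,0,0,0],[-0.09,-0.18,0,0,0,0],[-0.15,-0.24,0,0,0,0],[-0.21,-0.28,0,0,0,0],[-0.28,-0.32,0,0,0,0],[-0.34,-0.36,0,0,0,0],[-0.39,-0.4,0,0,0,0],[-0.42,-0.42,0,0,0,0],[-0.42,-0.42,0,0,0,0]])

```text
clock: 27.65
tcp_pos: [0.4507, -0.0866, 0.2539]
tcp_rot: [-0.0, 0.688, 0.726, -0.001]
wrist_force: [1.4, 0.7, 0.3]
grip_width: 0.0851
grip_force: 0.0
```

Run:
```python
from h import *
from plant import *
P=[(.65,.137,.125),(.655,.0475,.107),(.6605,-.042,.089),(.6655,-.132,.071)]
for n in("top","side"):
    s=snapshot(n);W=cloud(s);cv2.imwrite(f"pics/{n}1.png",s["frame"][:,:,::-1])
    for p in P+[(.481,-.451,.0945)]:
        try: c,z,A=lid(s,W,proj(s,np.array(p)));print(n,np.round(c,1),np.round(onz(s,c,z),4),A)
        except Exception as e:print(n,p,e)
```

```text
top [173.6 142.3] [0.6487 0.135  0.1252] 486.0
top [210.3 141.3] [0.6535 0.0473 0.1083] 383.0
top [246.8 140.4] [ 0.6582 -0.0427  0.0898] 290.0
top [282.1 139.1] [ 0.6641 -0.1325  0.0728] 216.5
top [415.7 205.9] [ 0.4809 -0.4508  0.0952] 476.0
side [176.5 221. ] [0.6477 0.1408 0.1264] 435.0
side [187.5 204.5] [0.653  0.0526 0.1082] 278.0
side [196.9 190.6] [ 0.6577 -0.0375  0.0902] 171.0
side [204.5 179. ] [ 0.6628 -0.1275  0.0724] 103.0
side [279.5 133.1] [ 0.4811 -0.4434  0.0953] 104.5
```

View pics/side1.png

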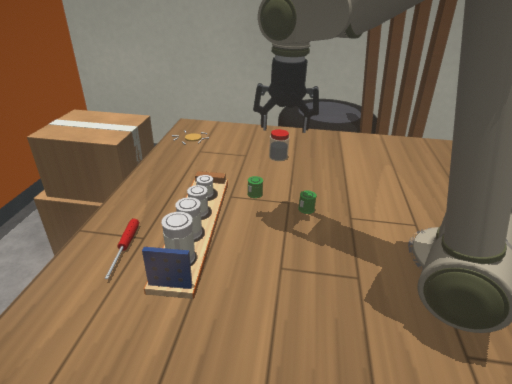

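View pics/top1.png

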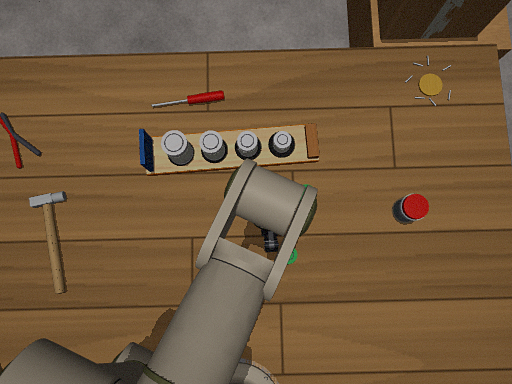

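Both views show the tins upright and in order: in the top view at (174,142), (210,141), (247,140) and (282,139), each within about 2 mm of its disc's centre. The jar hasn't moved and the arm is clear, so I'm handing in.

```bash
python3 -c "
from plant import *
print(sign_off())"
```

```text
the job is handed in; nothing more can be done
None
```

I handed the job in at about 28 s: the four tins stand upright on their discs, from the 104 mm tin by the blue plate down to the 50 mm tin at the low end, each within about 2 mm of its disc's centre, and the jar and green tins were not touched.

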